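# Set a bridge pier on its pin and hold it square

## Task

Lower the hollow grey bridge pier over the brass pin on the diorama baseboard until it sits flat on the board, and let go of it. Then stand the red assembly square on the board and press it into the corner between board and pier, its underside flat on the board and its outer upright face flush against the middle of one of the pier's faces, and finish while still gripping it there, pressed against both (as if the glue were setting) with the gripper itself clear of the pier. Leave everything else where it stands.

Things in the scene. Friction and masses are not known exactly. Their poses are not given: they have to be found in the camera images.
- pin_foot (a point): foot of the upright brass pin, on the top face of the fixed plywood diorama board. Pin: 10 mm in diameter, 80 mm tall, top chamfered. z up, x along the board's 260 mm side, y along its 220 mm side. Within 45 mm of the pin along +x, and on all of its -x side, the board is bare and flat; beyond that stand the tree (60 along x, 75 along y) and small rocks (60 along x, -60 to -90 along y).
- pier_center (a point): centre (half-way up) of the loose grey stone bridge pier, a square block 46 x 46 mm and 100 mm high, about 0.2 kg, with a 14 x 14 mm square hole right through it from top to bottom; z up, x and y square to its side faces. It starts standing upright on the table.
- pier: the same pier; this origin is the centre of its underside
- square_grip (a point): grip point on the upright leg of the loose red L-shaped assembly square (30 mm thick along y, about 0.35 kg), upright on the table. The leg is 34 mm wide along x and 145 mm high; this point is mid-width, mid-thickness, 122 mm above the underside. The outer upright face looks to +x, 17 mm from here; the foot (100 mm long, 22 mm high) runs from that face towards -x.
- square: the same square; this origin is the centre of the foot's underside, 50 mm behind the outer upright face
- baseboard: the fixed board, 260 x 220 mm and 18 mm thick; origin at the centre of its underside, axes parallel to those of pin_foot; the pin stands 30 mm along +x from its centre
- tree: a loose model tree, 98 mm high, on a 40 mm round foot, standing on the baseboard's far left corner; origin at the centre of its underside; to be left alone
- glue: a yellow glue bottle, 42 mm across and 130 mm high; origin at the centre of its underside; to be left alone
- mug: a white coffee mug, 80 mm across and 95 mm high; origin at the centre of its underside; to be left alone
- paint_pot: a small blue paint pot, 42 mm across and 42 mm high; origin at the centre of its underside; to be left alone
- flock_jar: a small green jar of scatter material, 44 mm across and 50 mm high; origin at the centre of its underside; to be left alone
There are look-alikes about, which are no part of the job. What is shaped like the pier but purple is not meant.

How it is judged:
By the outcome, as a careful person would: the job done as asked, in the order asked, and still so for the second after the job is handed in, while the arm keeps its last pose, push and grip.
It also fails if it takes over 72 s, if anything falls off the work surface, if the arm or the gripper's body presses on something with over 40 N, if the wrist force passes 120 N, or if a joint passes its speed limit or range.

## Robot

A 7-joint arm with a two-finger parallel gripper is mounted at the origin on the work surface. World frame = base frame: x ahead of the robot, y to its left, z up, the work surface at z = 0. Lengths are in m, angles in rad, forces in N, time in s.
With the tool pointing down it reaches from about 0.4 to 0.9 m from the base axis. Payload 5.6 kg.
Tool frame: the origin (TCP) lies at the centre of the arm's flange, where the gripper is bolted on; the fingertips stand 190 mm ahead of it and the grasp point (between the pads) lies 171 mm ahead of it; z points along the fingers, y is the line along which they close (so a half turn about z gives the same grasp; the last joint's range is limited). The gripper opens to 92 mm and grips with 3 to 60 N. Pads are 20 mm wide; open, the fingers measure 128 mm over their backs; the gripper's body (75 mm by 189 mm) begins 69 mm behind the grasp point.
Start: joints at [1.115, 0.468, -0.012, 1.603, 0.006, 1.071, -0.056], TCP at [0.261, -0.595, 0.405] pointing down, gripper open.
Joint ranges: [-2.53, 2.53], [-0.31, 2.02], [-1.57, 1.55], [0.28, 2.44], [-1.29, 4.43], [0.15, 1.84], [-2.92, 2.92]. Speed limits (rad/s): [2.57, 2.57, 3.14, 3.14, 3.14, 3.14, 3.14].

## Interface

Orientations are given as a unit quaternion [w, x, y, z].
In Python, from workcell import ctrl, hand, vision, order gives the robot as it stands. Calls block until the motion is done:
- ctrl.movep(position, orientation): joint-space move of the TCP to a pose.
- ctrl.movel(position, orientation=None, feed=0.15, guard=None): straight line of the TCP; orientation=None keeps the orientation; feed is the mean speed in m/s. With guard (N) it stops when the force on the tool has changed by that much, and returns True; else False.
- ctrl.goto_joints(angles): joint-space move.
- hand.release() and hand.close_gripper(grasp_force=None): open the fingers fully, or close them until they stop; grasp_force is the grip in N (None keeps the last).
- ctrl.pause(seconds).
- ctrl.inverse_kinematics(position, orientation): joint angles nearest the present ones, or None.
- ctrl.get_obs(): the state.
- vision.snapshot(name): name is "scene" or "top" or "wrist"; returns a dict with "color" (400x640x3 uint8, red, green, blue), "intrinsics" (3x3 intrinsics, pixels), "rvec" (rotation vector, rad) and "tvec" (3), from world to camera coordinates, as OpenCV has them. Camera axes: x right, y down, z forward; pixel columns grow to the right and rows downward; lengths in m; the calibration is good to about 2 mm. A picture is of the moment at which its call begins. There is no depth.
A pose or a line that the arm cannot do raises ctrl.Unreachable and nothing moves.
- order.finish_job(): hands the job in; it is judged then, once.
The state is a dict: "time": time; "qpos": joint angles; "joint_vel": joint speeds; "joint_torque": joint torques, N m; "tcp_pos": TCP position; "eef_rot": TCP orientation; "wrist_force": force on the tool from outside, world axes, zero at the start; "ft_torque": the same for the moment, N m; "grip_width": opening from 0.0 (shut) to 1.0 (fully open); "gripper_force": force on a finger pad.
Only numpy, scipy, OpenCV 4.12 (cv2) and the standard library are available. Lean on these libraries where they do the work, as an engineer would, in place of code of your own. Each camera call takes 0.05 s, during which the arm holds its last target. There are 200 camera calls.

## Working session

There is one attempt and no reset: what is moved stays moved. The work goes in short steps, each a Python script; the robot and the scene stay as the last script left them, time stands still between calls to the robot, and variables do not carry over. Pictures are saved under pics/ and viewed, at most 10 in all, crops included, and the job is handed in when it is done.

```bash
ls; mkdir -p pics; python3 - <<'E'
from workcell import ctrl,hand,vision,order
import cv2
for n in ["scene","top"]:
    s=vision.snapshot(n); cv2.imwrite(f"pics/{n}0.png",s["color"][:,:,::-1]); print(n,s["intrinsics"],s["rvec"],s["tvec"])
print(ctrl.get_obs())
E
```

```text
pics
scene [[363.60776201   0.         320.16113156]
 [  0.         363.60776201 198.38132081]
 [  0.           0.           1.        ]] [ 1.89324968  1.49519843 -0.68700322] [-0.06156013 -0.26376511  1.33051066]
top [[499.78802696   0.         312.89625972]
 [  0.         499.78802696 202.67669161]
 [  0.           0.           1.        ]] [ 2.20696088 -2.18483757  0.08138014] [-0.0556049   0.53065888  1.38672007]
{'time': 0.1, 'qpos': array([ 1.11496619,  0.46828141, -0.01157754,  1.60350708,  0.00598359,
        1.07138667, -0.05634159]), 'joint_vel': array([ 1.17441639e-03, -3.03427981e-05,  8.54009442e-04, -3.06358231e-03,
       -9.55924995e-04, -6.12277897e-05,  1.77764961e-03]), 'joint_torque': array([ 1.40488915e-03, -5.21640515e+01, -1.23604861e-02, -2.44366264e+01,
       -5.68105734e-02,  1.40427952e-02,  3.96737926e-05]), 'tcp_pos': array([ 0.26064379, -0.59521873,  0.40385047]), 'eef_rot': array([-7.44499355e-04,  9.78785646e-01,  2.04885480e-01, -2.12038639e-04]), 'wrist_force': array([ 0.29846794, -0.21299549,  0.04620818]), 'ft_torque': array([0.02538311, 0.03994727, 0.02798712]), 'gripper_force': 0.0, 'grip_width': 1.0013931171949009}
```

View pics/scene0.png

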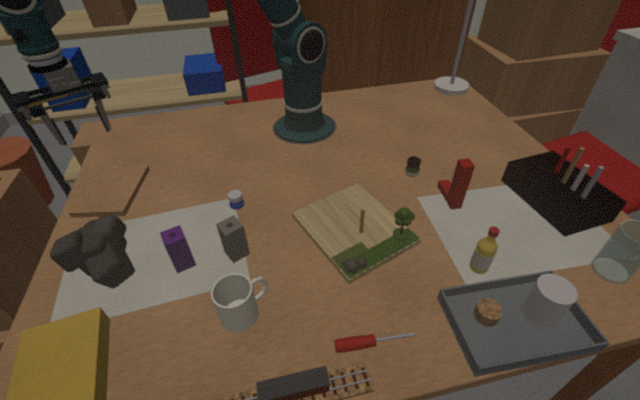

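View pics/top0.png

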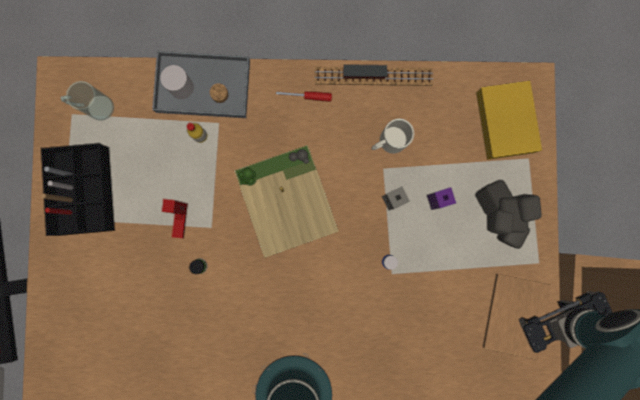

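The top view shows the grey pier at (396,198) and the same shape in purple at (441,199), which is excluded, so the grey one is meant. The red square is at (175,215), with its leg at the (174,206) end. The board centre is near (287,201) and the pin near (282,189). I'll confirm these in one enlarged crop.

```bash
python3 - <<'E'
import cv2,numpy as np
t=cv2.imread("pics/top0.png")
f=lambda x,y,w,h,k:cv2.resize(t[y:y+h,x:x+w],None,fx=k,fy=k,interpolation=cv2.INTER_CUBIC)
a=f(376,176,80,44,5)   # 400x220
b=f(150,190,80,60,5)     # 400x300
c=f(230,140,115,122,3.4)
c=cv2.resize(c,(391,520))
cv2.imwrite("pics/crop1.png",np.clip(1.6*np.hstack([np.vstack([a,b]),c]),0,255).astype(np.uint8))
E
```

```text
(no output)
```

View pics/crop1.png

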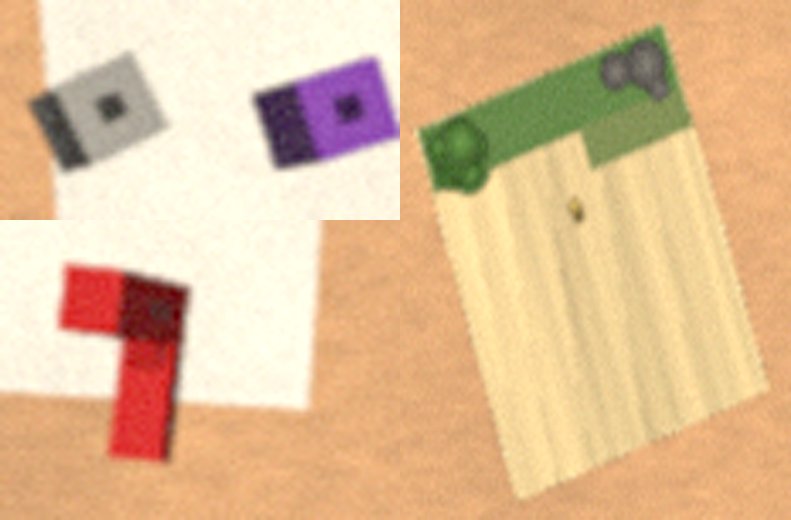

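The crop confirms it: the grey block with the hole is the pier. In the red square the leg top is the bright patch at about (168,205), and the foot runs down the image to (178,237). Next I fit poses from the corner pixels.

```bash
cat > h.py <<'E'
from workcell import ctrl,hand,vision,order
import cv2,numpy as np
from scipy.optimize import least_squares
from scipy.spatial.transform import Rotation as R
def proj(s,P): return cv2.projectPoints(np.asarray(P,float).reshape(-1,3),s["rvec"],s["tvec"],s["intrinsics"],None)[0].reshape(-1,2)
def world(x,y,a,L):
    L=np.asarray(L,float); c,s=np.cos(a),np.sin(a)
    return np.c_[x+c*L[:,0]-s*L[:,1], y+s*L[:,0]+c*L[:,1], L[:,2]]
def ray(s,uv,z):
    K=s["intrinsics"]; M=cv2.Rodrigues(np.asarray(s["rvec"]))[0]; t=np.asarray(s["tvec"]).ravel()
    d=M.T@np.linalg.solve(K,[*uv,1]); c=-M.T@t; return c+d*(z-c[2])/d[2]
def fit(s,L,px,a0):
    px=np.asarray(px,float); c=ray(s,px.mean(0),np.mean(np.asarray(L)[:,2]))
    r=least_squares(lambda p:(proj(s,world(*p,L))-px).ravel(),[c[0],c[1],a0])
    return r.x,np.abs(r.fun).max()
def q(a): return [0,np.cos(a/2),np.sin(a/2),0]
def box(hx,hy,z): return [[hx,hy,z],[hx,-hy,z],[-hx,-hy,z],[-hx,hy,z]]
def save(s,name,k=1): cv2.imwrite(f"pics/{name}.png",np.clip(s["color"][:,:,::-1]*1.5,0,255).astype(np.uint8))
E
python3 - <<'E'
from h import *
s=vision.snapshot("top")
# image order: +x+y = upper left
A=lambda l,o,k,k2=None:[[o[0]+u/k,o[1]+v/(k2 or k)] for u,v in l]
print("pier",fit(s,box(.023,.023,.1),A([(58,90),(132,52),(170,128),(88,165)],(376,176),5),.4))
print("square leg",fit(s,[[.05,.015,.145],[.05,-.015,.145],[.016,-.015,.145],[.016,.015,.145],[-.05,-.015,.022],[-.05,.015,.022]],
 A([(65,44),(122,51),(120,115),(59,108),(168,240),(110,235)],(150,190),5),0))
b=fit(s,box(.13,.11,.018),A([(18,130),(262,27),(368,388),(118,498)],(230,140),3.4,520/122),.3);print("board",b)
print("pin",world(*b[0],[[.03,0,.018]]))
print("glue,pot,jar,mug",[ray(s,p,.05)[:2].round(3) for p in [(195,131),(390,262),(197,266),(398,134)]])
E
```

```text
pier (array([ 0.54150276, -0.275599  ,  0.44067998]), np.float64(0.7329070718750472))
square leg (array([ 0.47878659,  0.32072032, -0.06610641]), np.float64(0.7081959475374902))
board (array([0.53529992, 0.02426935, 0.34837412]), np.float64(1.6187688904173))
pin [[0.56349779 0.03451045 0.018     ]]
glue,pot,jar,mug [array([0.724, 0.277]), array([ 0.369, -0.262]), array([0.354, 0.263]), array([ 0.722, -0.284])]
```

```bash
python3 - <<'E'
from h import *
import pickle
S={}
for n,p,a in [("pin",(.5635,.0345,.42),.34),("pier",(.5415,-.2756,.42),.44)]:
    ctrl.movep(p,q(a)); ctrl.pause(.3); s=vision.snapshot("wrist"); S[n]=s
    print(n,ctrl.get_obs()["time"],ctrl.get_obs()["qpos"].round(2),proj(s,[p[0],p[1],.1 if n=="pier" else .018]))
pickle.dump(S,open("S.pkl","wb"))
a,b=[cv2.resize(S[n]["color"],(640,400))[50:350] for n in S]
cv2.imwrite("pics/w1.png",np.clip(1.5*np.vstack([a,b])[:,:,::-1],0,255))
E
```

```text
pin 2.9833 [ 0.27  0.36 -0.49  1.77  0.19  1.05 -1.52] [[318.61249325 178.46568252]]
pier 4.5167 [ 0.72  0.42 -0.4   1.68  0.18  1.08 -0.86] [[319.30552444 192.73962568]][ WARN:0@5.531] global loadsave.cpp:1063 imwrite_ Unsupported depth image for selected encoder is fallbacked to CV_8U.
```

View pics/w1.png

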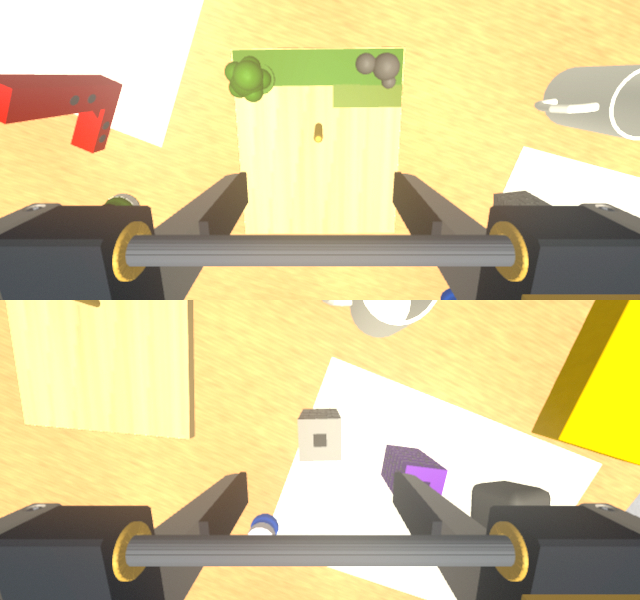

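Wrist view: the pin foot is near (318,175) and its tip near (319,189). The pier's top face is near (320,196), with its hole at about (320,190). I'll enlarge both for exact pixels.

```bash
python3 - <<'E'
from h import *
import pickle
S=pickle.load(open("S.pkl","rb"))
f=lambda n,x,y,w,h,k:cv2.resize(S[n]["color"][y:y+h,x:x+w,::-1],None,fx=k,fy=k,interpolation=cv2.INTER_CUBIC)
cv2.imwrite("pics/w2.png",np.hstack([f("pin",303,160,32,40,12),f("pier",290,150,64,75,6.4)]))
E
```

```text
(no output)
```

View pics/w2.png

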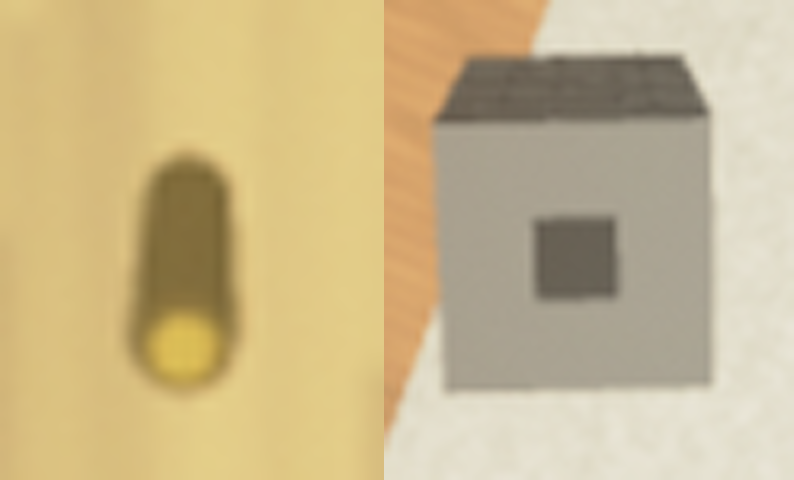

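```bash
python3 - <<'E'
from h import *
import pickle
S=pickle.load(open("S.pkl","rb"))
A=lambda l,o,k:[[o[0]+(u+.5)/k-.5,o[1]+(v+.5)/k-.5] for u,v in l]
s=S["pin"]
tip,foot=A([(184,345),(187,193)],(303,160),12)
print("tip",ray(s,tip,.098),"foot",ray(s,foot,.018))
# board yaw from its far edge + side edges visible (full image px)
px=[(234,101),(402,99)]
P=[ray(s,p,.018) for p in px]; d=P[0]-P[1]; print("board y edge",P,"yaw",np.arctan2(-d[0],d[1]),np.linalg.norm(d))
s=S["pier"]
print("pier",fit(s,box(.023,.023,.1),A([(50,122),(327,117),(328,384),(62,390)],(290,150),6.4),.44))
print("hole",ray(s,A([(191,257)],(290,150),6.4)[0],.1))
E
```

```text
tip [0.56677301 0.03621153 0.098     ] foot [0.56691544 0.0363963  0.018     ]
board y edge [array([0.62114855, 0.167695  , 0.018     ]), array([ 0.69389824, -0.03062672,  0.018     ])] yaw 0.351585804203682 0.21124398834607602
pier (array([ 0.5447542 , -0.2743368 ,  0.46435542]), np.float64(0.48250961185607366))
hole [ 0.54451746 -0.27430936  0.1       ]
```

```bash
python3 - <<'E'
from h import *
p=np.array([.5446,-.2743]); a=.46
ctrl.movep([*p,.36],q(a)); print(ctrl.movel([*p,.246],guard=10,feed=.12))
hand.close_gripper(25); o=ctrl.get_obs(); print(o["time"],o["tcp_pos"],o["grip_width"],o["gripper_force"],o["wrist_force"])
ctrl.movel([*p,.385],feed=.15)
ctrl.movep([.5668,.0363,.40],q(.35)); ctrl.pause(.2)
o=ctrl.get_obs(); print(o["time"],o["tcp_pos"],o["eef_rot"],o["grip_width"],o["gripper_force"],o["wrist_force"])
s=vision.snapshot("wrist"); save(s,"w3")
s2=vision.snapshot("scene"); im=cv2.resize(s2["color"][150:280,290:440,::-1],(640,555),interpolation=cv2.INTER_CUBIC)
w=s["color"][100:300,200:440,::-1]
cv2.imwrite("pics/w3.png",np.hstack([cv2.resize(w,(400,333)),cv2.resize(im,(400,333))]))
E
```

```text
False
6.725 [ 0.54453075 -0.27419116  0.24597916] 0.5005876912883538 24.944904930889606 [-1.42157646  0.87647005  0.76638295]
9.1917 [0.56703217 0.03476592 0.3997944 ] [ 1.39222899e-04  9.84945144e-01  1.72867040e-01 -1.72668581e-04] 0.4963814815769294 24.944804348051548 [-0.07896862 -0.19516495 -1.98657658]
```

View pics/w3.png

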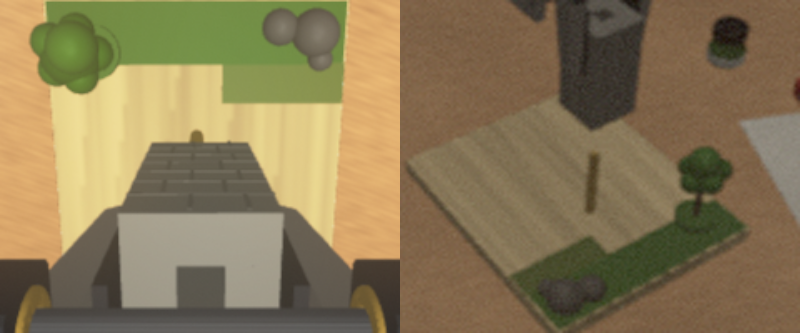

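The pier is held upright. In the wrist crop the pin at (197,137) lines up with the middle of the pier's lower edge, about (200,143). I'll lower it under guard.

```bash
python3 - <<'E'
from h import *
t=np.array([.5668,.0363])
def rep(m): o=ctrl.get_obs(); print(m,round(o["time"],2),o["tcp_pos"].round(4),o["wrist_force"].round(2)); return o
rep("a"); ctrl.movel([*t,.352],feed=.1); ctrl.pause(.4); rep("above")
g=ctrl.movel([*t,.325],feed=.04,guard=5); rep(g)
if not g:
    g=ctrl.movel([*t,.268],feed=.06,guard=8); rep(g)
E
```

```text
a 9.29 [0.567  0.0353 0.3999] [-0.13 -0.28 -1.45]
above 10.32 [0.5669 0.0363 0.3523] [-0.21  0.77 -2.61]
False 11.15 [0.5669 0.0364 0.3251] [-0.68 -0.25 -2.54]
False 12.25 [0.567  0.0364 0.2684] [-0.12 -0.92 -1.35]
```

```bash
python3 - <<'E'
from h import *
t=np.array([.5668,.0363])
def rep(m): o=ctrl.get_obs(); print(m,round(o["time"],2),o["tcp_pos"].round(4),o["wrist_force"].round(2)); return o
g=ctrl.movel([*t,.260],feed=.015,guard=4); rep(g)
hand.release(); ctrl.pause(.2); rep("rel")
ctrl.movel([*t,.42],feed=.2); ctrl.pause(.2); rep("up")
s=vision.snapshot("wrist"); save(s,"x")
import pickle
# go above square
b=np.array([.4788,.3207]); a=-.066; g=world(*b,a,[[.033,0,0]])[0]; print(g)
ctrl.movep([g[0],g[1],.47],q(a)); ctrl.pause(.3); s2=vision.snapshot("wrist"); print(rep("sq")["qpos"].round(2), proj(s2,world(*b,a,box(.05,.015,.145))))
pickle.dump({"pier2":s,"sq":s2},open("S2.pkl","wb"))
cv2.imwrite("pics/w4.png",np.vstack([cv2.resize(s["color"][120:300,200:440,::-1],(400,300),interpolation=cv2.INTER_CUBIC),cv2.resize(s2["color"][100:280,200:440,::-1],(400,300),interpolation=cv2.INTER_CUBIC)]))
E
```

```text
True 12.63 [0.567  0.0365 0.2638] [-0.17  1.34  3.75]
rel 13.64 [0.5664 0.0361 0.2629] [-0.32  0.31 -0.16]
up 14.78 [0.5666 0.0362 0.4187] [ 0.67 -0.42  0.56]
[0.51172815 0.31852358 0.        ]
sq 16.3 [0.5121 0.3178 0.4699] [0.27 0.23 0.07]
[-0.22  0.39 -0.52  1.62  0.2   1.19 -2.42] [[304.01134344 176.54919993]
 [332.09335208 176.51986461]
 [331.28224759 262.30116276]
 [305.24294478 262.33554025]]
```

View pics/w4.png

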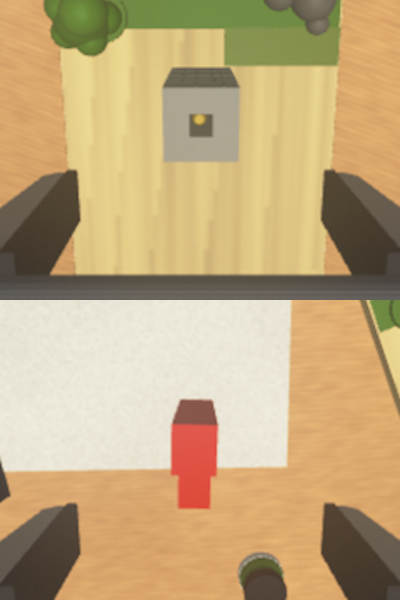

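Both look right: the pier stands on the board with the pin in its hole, top face around (320,195). The square's leg top edge is at (303..330,174) and its foot end at (308..326,224). Now I refine both fits.

```bash
python3 - <<'E'
from h import *
import pickle
S=pickle.load(open("S2.pkl","rb"))
def edges(n,sl): pass
A=lambda l,o,k,v0=0:[[o[0]+(u+.5)/k-.5,o[1]+(v-v0+.5)/k-.5] for u,v in l]
k=400/240
print("pier",fit(S["pier2"],box(.023,.023,.118),A([(163,87),(239,87),(239,161),(163,161)],(200,120),k),.35))
print("sq",fit(S["sq"],[[.05,.015,.145],[.05,-.015,.145],[-.05,-.015,.022],[-.05,.015,.022]],A([(172,423),(217,423),(210,507),(180,507)],(200,100),k,300),-.066))
# finer pier & square: colour masks
s=S["sq"]["color"].astype(int); m=((s[...,0]>140)&(s[...,1]<100)).astype(np.uint8); m[:, :250]=0
c=max(cv2.findContours(m,0,2)[0],key=cv2.contourArea); print(cv2.approxPolyDP(c,2,True).reshape(-1,2).tolist())
E
```

```text
pier (array([0.56773477, 0.03519854, 0.350849  ]), np.float64(0.6885102776777785))
sq (array([ 0.48230111,  0.32268942, -0.07688967]), np.float64(0.6330784560861957))
[[304, 174], [303, 204], [308, 205], [307, 223], [324, 224], [325, 206], [329, 200], [329, 174]]
```

```bash
cat >> h.py <<'E'
def rep(m): o=ctrl.get_obs(); print(m,round(o["time"],2),o["tcp_pos"].round(4),o["wrist_force"].round(2),o["ft_torque"].round(2),round(o["grip_width"],3),round(o["gripper_force"],1)); return o
PC=np.array([.5672,.0357]); YA=.35; U=np.array([np.cos(YA),np.sin(YA)])
def gp(back): return PC-U*(.040+back)
E
python3 - <<'E'
from h import *
a=-.077; g=world(.4823,.3227,a,[[.033,0,0]])[0][:2]
ctrl.movep([*g,.40],q(a)); print(ctrl.movel([*g,.297],feed=.1,guard=10))
hand.close_gripper(50); rep("grip")
ctrl.movel([*g,.445],feed=.15); rep("lift")
ctrl.movep([*gp(.015),.445],q(YA)); ctrl.pause(.3); rep("over")
ctrl.movel([*gp(.015),.335],feed=.12); ctrl.pause(.2); rep("low")
s=vision.snapshot("wrist"); s2=vision.snapshot("scene")
cv2.imwrite("pics/w5.png",np.hstack([cv2.resize(s["color"][100:300,200:440,::-1],(400,333)),cv2.resize(s2["color"][130:280,280:440,::-1],(400,333),interpolation=cv2.INTER_CUBIC)]))
E
```

```text
False
grip 18.82 [0.5152 0.3202 0.297 ] [-0.46  0.29 -0.64] [ 0.11 -0.03  0.04] 0.327 49.9
lift 19.96 [0.515  0.3198 0.4438] [ 0.47 -0.56 -4.17] [ 0.03 -0.01  0.01] 0.325 49.9
over 21.42 [0.5156 0.0177 0.445 ] [-0.16 -0.28 -3.2 ] [-0.03 -0.06 -0.02] 0.322 49.9
low 22.68 [0.5157 0.0169 0.3357] [ 0.71 -0.08 -3.52] [ 0.05 -0.05  0.03] 0.324 49.9
```

View pics/w5.png

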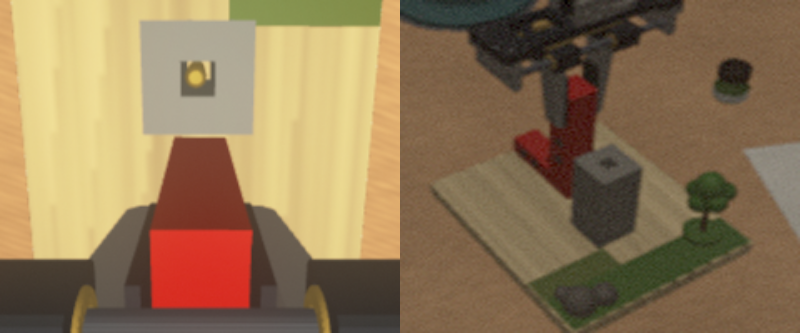

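The square hangs parallel to the pier. The middle of its face, at column 200, is about 1 mm to the right of the pier's middle at 197.5, so I shift it +1 mm in y. Next I lower it to the board and then advance.

```bash
sed -i 's/^def gp.*/V=np.array([-U[1],U[0]])\ndef gp(back): return PC-U*(.040+back)+V*.001/' h.py; python3 - <<'E'
from h import *
print(ctrl.movel([*gp(.015),.308],feed=.02,guard=5)); z=rep("down")["tcp_pos"][2]
ctrl.movel([*gp(.015),z+.0004],feed=.02); rep("z set")
print(ctrl.movel([*gp(-.006),z+.0004],feed=.02,guard=6)); o=rep("touch"); print("back",(PC-o["tcp_pos"][:2])@U-.04, "along force",o["wrist_force"][:2]@U)
E
```

```text
True
down 23.73 [0.5153 0.0176 0.3149] [-0.12  0.96  4.91] [ 0.03  0.09 -0.05] 0.328 49.9
z set 23.98 [0.515  0.0178 0.3149] [-0.26  0.17 -0.86] [ 0.06 -0.1   0.  ] 0.323 49.9
True
touch 24.95 [0.5335 0.0245 0.3149] [-0.38 -0.96  5.38] [0.02 0.1  0.07] 0.323 49.9
back -0.004500560351998868 along force -0.6869869086336207
```

```bash
python3 - <<'E'
from h import *
ctrl.pause(.3); rep("now")
s=vision.snapshot("wrist"); s2=vision.snapshot("scene")
cv2.imwrite("pics/w6.png",np.hstack([cv2.resize(s["color"][120:260,240:400,::-1],(400,350),interpolation=cv2.INTER_CUBIC),cv2.resize(s2["color"][165:240,330:410,::-1],(400,350),interpolation=cv2.INTER_CUBIC)]))
E
```

```text
now 25.25 [0.5335 0.0245 0.3149] [-1.5   0.    5.29] [-0.   -0.    0.03] 0.328 49.9
```

View pics/w6.png

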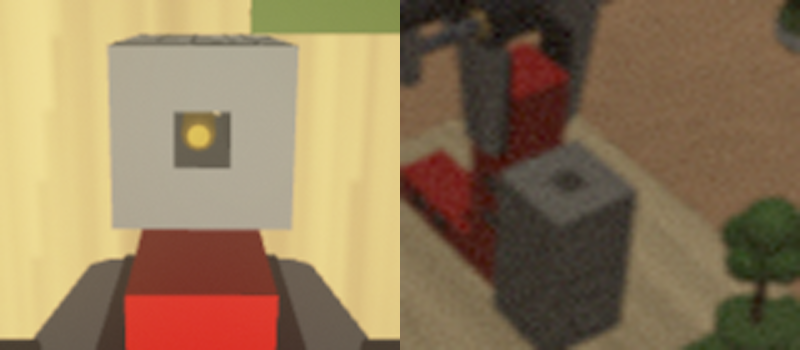

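The square's outer face meets the pier, centred to within about 0.5 mm (columns 200.5 and 202). There is little push force yet because the pier slides within its pin clearance. I'll press on in small steps.

```bash
python3 - <<'E'
from h import *
z=ctrl.get_obs()["tcp_pos"][2]; b=-.0045
while b>-.0125:
    b-=.0007; ctrl.movel([*gp(b),z],feed=.01); ctrl.pause(.15); o=rep(round(b,4)); f=o["wrist_force"][:2]@U; print("  F",round(f,2))
    if f<-10: break
E
```

```text
-0.0052 25.86 [0.5342 0.0246 0.315 ] [-1.82 -1.73  1.31] [-0.26  0.08 -0.09] 0.321 49.9
  F -2.31
-0.0059 26.26 [0.5345 0.0248 0.315 ] [-3.39 -1.67  4.21] [-0.41  0.61  0.01] 0.322 49.9
  F -3.76
-0.0066 26.66 [0.5348 0.0249 0.315 ] [-6.06 -1.78  6.95] [-0.44  1.   -0.02] 0.323 49.9
  F -6.3
-0.0073 27.06 [0.5351 0.025  0.315 ] [-7.01 -3.07  9.38] [-0.58  1.4   0.07] 0.321 49.9
  F -7.63
-0.008 27.46 [0.5354 0.0251 0.315 ] [-8.59 -4.24 10.69] [-0.72  1.79 -0.01] 0.325 49.9
  F -9.52
-0.0087 27.86 [0.5358 0.0252 0.315 ] [-10.96  -3.96  13.76] [-0.81  2.19  0.04] 0.323 49.9
  F -11.65
```

The push now carries a moment of over 2 N m, so the square or pier may be tipping. I'll back off, press the foot flat on the board, then come in again more gently.

```bash
python3 - <<'E'
from h import *
def fx(o): return round(float(o["wrist_force"][:2]@U),2)
z=.3150
ctrl.movel([*gp(0),z],feed=.01); ctrl.pause(.3); rep("off")
for dz in np.arange(.0005,.006,.0007):
    ctrl.movel([*gp(0),z-dz],feed=.01); ctrl.pause(.15); o=rep(f"press {dz:.4f}")
    if o["wrist_force"][2]>18: break
# relax to ~7 N
for d2 in np.arange(dz,-.002,-.0005):
    ctrl.movel([*gp(0),z-d2],feed=.01); ctrl.pause(.1); o=ctrl.get_obs()
    if o["wrist_force"][2]<7: break
rep(f"relaxed {d2:.4f}"); zc=z-d2
for b in np.arange(-.001,-.009,-.0005):
    ctrl.movel([*gp(b),zc],feed=.01); ctrl.pause(.1); o=ctrl.get_obs(); print(round(b,4),fx(o),o["wrist_force"][2].round(1),o["ft_torque"].round(2),((PC-o["tcp_pos"][:2])@U-.04).round(4))
    if fx(o)<-6: break
print("zc",zc,"t",o["time"])
E
```

```text
off 29.18 [0.5293 0.023  0.315 ] [ 1.06  0.64 -1.1 ] [ 0.32 -0.46  0.07] 0.325 49.9
press 0.0005 29.57 [0.5293 0.0231 0.3149] [-0.08  0.9   4.86] [ 0.34  0.17 -0.01] 0.32 49.9
press 0.0012 29.98 [0.5294 0.0232 0.3149] [-1.18  1.44 10.8 ] [0.33 0.57 0.  ] 0.323 49.9
press 0.0019 30.38 [0.5294 0.0233 0.3149] [-3.44  0.54 15.89] [ 0.28  1.07 -0.02] 0.326 49.9
press 0.0026 30.77 [0.5295 0.0235 0.3148] [-5.49  1.31 22.06] [0.22 1.5  0.02] 0.323 49.9
relaxed 0.0006 32.52 [0.5293 0.0231 0.3149] [-1.27  2.23  6.56] [ 0.31  0.26 -0.06] 0.323 49.9
-0.001 -2.51 9.0 [0.21 0.73 0.04] -0.0008
-0.0015 -2.65 9.8 [ 0.11  1.   -0.02] -0.0011
-0.002 -3.98 11.5 [ 0.09  1.24 -0.  ] -0.0014
-0.0025 -4.24 12.1 [-0.01  1.44 -0.02] -0.0017
-0.003 -4.77 13.3 [-0.02  1.65 -0.04] -0.002
-0.0035 -6.24 13.7 [-0.09  1.9   0.05] -0.0024
zc 0.3144 t 34.625
```

The sideways force so far is mostly friction on the board. I'll flatten the square again, lift it 0.6 mm, advance free of the board to the pier, and only then press down.

```bash
python3 - <<'E'
from h import *
def fx(o): return round(float(o["wrist_force"][:2]@U),2)
def sh(m):
    o=ctrl.get_obs(); print(m,round(o["time"],1),"Fx",fx(o),"Fy",round(float(o["wrist_force"][:2]@V),1),"Fz",o["wrist_force"][2].round(1),"T",o["ft_torque"].round(2),"back",((PC-o["tcp_pos"][:2])@U-.04).round(4),o["tcp_pos"][2].round(4)); return o
ctrl.movel([*gp(-.001),.3165],feed=.02); ctrl.pause(.1); sh("free")
ctrl.movel([*gp(-.001),.3150],feed=.02)
for z in (.3140,.3128): ctrl.movel([*gp(-.001),z],feed=.02); ctrl.pause(.2); sh("press")
ctrl.movel([*gp(-.001),.3156],feed=.02); ctrl.pause(.2); sh("lift")
for b in np.arange(-.002,-.0095,-.0005):
    ctrl.movel([*gp(b),.3156],feed=.02); ctrl.pause(.1); o=sh(round(b,4))
    if fx(o)<-4.5: break
E
```

```text
free 35.0 Fx 0.48 Fy -0.4 Fz -4.2 T [ 0.03 -0.03  0.01] back -0.0008 0.3159
press 35.7 Fx -2.5 Fy -0.0 Fz 6.8 T [-0.09  0.66  0.01] back -0.0012 0.3149
press 36.2 Fx -4.78 Fy 1.0 Fz 15.0 T [-0.18  1.52  0.02] back -0.0013 0.3149
lift 36.7 Fx -1.85 Fy -0.5 Fz -3.5 T [ 0.01 -0.08 -0.04] back -0.0009 0.3151
-0.002 37.0 Fx -0.26 Fy -0.6 Fz -3.2 T [ 0.01 -0.06 -0.05] back -0.002 0.3155
-0.0025 37.4 Fx -0.02 Fy 0.1 Fz -3.3 T [ 0.   -0.09  0.05] back -0.0025 0.3156
-0.003 37.7 Fx 0.04 Fy -0.5 Fz -3.8 T [ 0.02 -0.04 -0.02] back -0.003 0.3156
-0.0035 38.1 Fx -0.05 Fy -0.2 Fz -4.0 T [ 0.05 -0.09  0.02] back -0.0035 0.3156
-0.004 38.4 Fx -0.52 Fy -0.2 Fz -3.2 T [ 0.07 -0.04 -0.03] back -0.004 0.3156
-0.0045 38.8 Fx 0.59 Fy -0.0 Fz -3.3 T [ 0.12 -0.14 -0.05] back -0.0045 0.3156
-0.005 39.1 Fx 0.03 Fy -0.7 Fz -2.2 T [-0.02  0.04  0.02] back -0.0049 0.3155
-0.0055 39.5 Fx -2.03 Fy 0.7 Fz -2.5 T [-0.09  0.3  -0.03] back -0.0053 0.3156
-0.006 39.8 Fx -4.68 Fy -0.1 Fz -0.7 T [-0.33  0.99  0.03] back -0.0056 0.3155
```

```bash
python3 - <<'E'
from h import *
def sh(m):
    o=ctrl.get_obs(); print(m,round(o["time"],1),"Fx",round(float(o["wrist_force"][:2]@U),2),"Fz",o["wrist_force"][2].round(1),"T",(o["ft_torque"][:2]@V).round(2),"back",((PC-o["tcp_pos"][:2])@U-.04).round(4),o["tcp_pos"][2].round(4)); return o
for z in (.3150,.3145,.3140,.3135,.3130,.3125):
    ctrl.movel([*gp(-.006),z],feed=.01); ctrl.pause(.2); o=sh(z)
    if o["wrist_force"][2]>11: break
ctrl.pause(.5); sh("hold")
s=vision.snapshot("wrist"); s2=vision.snapshot("scene")
cv2.imwrite("pics/w7.png",np.hstack([cv2.resize(s["color"][120:260,240:400,::-1],(400,350),interpolation=cv2.INTER_CUBIC),cv2.resize(s2["color"][165:240,330:410,::-1],(400,350),interpolation=cv2.INTER_CUBIC)]))
E
```

```text
0.315 40.3 Fx -5.12 Fz 1.1 T 1.21 back -0.0056 0.315
0.3145 40.7 Fx -6.84 Fz 4.5 T 1.54 back -0.0057 0.3149
0.314 41.2 Fx -7.69 Fz 8.7 T 1.86 back -0.0057 0.3149
0.3135 41.6 Fx -8.56 Fz 13.0 T 2.15 back -0.0057 0.3149
hold 42.1 Fx -8.76 Fz 12.5 T 2.18 back -0.0057 0.3149
```

View pics/w7.png

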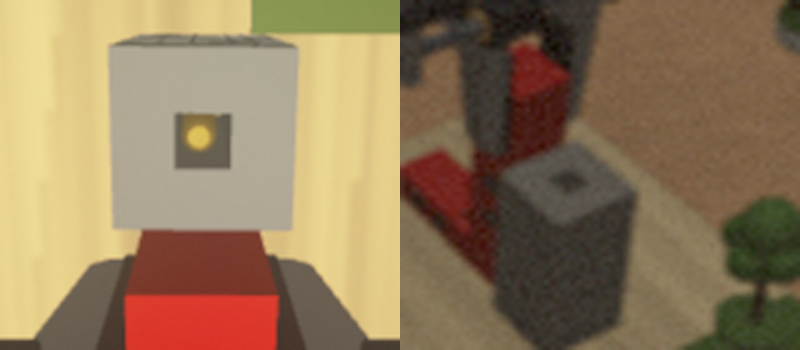

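The square is flush on the pier face and centred to within about 0.5 mm. It is pressed against both the board (12.5 N) and the pier, and the forces are steady, so I'm handing in.

```bash
python3 -c "
from h import *
print(order.finish_job())"
```

```text
the job is handed in; nothing more can be done
None
```

I handed the job in at about 42 s: the pier stands over the pin, released and flat on the board, and the red square is still gripped and pressed against both board and pier, centred on the pier's -x face to about 0.5 mm by the last picture; no verdict was returned.

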